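# Set the tilting sample table on its gauge block

## Task

Set the tilting sample table to its 20 degree angle: stand the middle-height one of the three steel gauge blocks upright on the dark landing pad of the table's base, then tip the raised plate over so that it comes down and rests on the block. Let go and leave the plate resting there.

Things in the scene. Friction and masses are not known exactly. Their poses are not given: they have to be found in the camera images.
- block_mid: The middle-height one of three plain steel gauge blocks, standing upright: 40 mm (its x) by 30 mm (its y) by 50 mm high (its z), about 0.3 kg. Origin: centre of its underside. The two other blocks have the same footprint but are 30 and 70 mm high; they stand near it, centres at least 80 mm away.
- seat (a point): Centre of the landing pad, a dark 50 x 60 mm patch flush with the top of the fixed aluminium base (220 x 110 mm, 20 mm high), 20 mm above the bench. z up; x along the base, away from the hinge; y parallel to the hinge axis, which lies at seat x = -137 mm, z = +8 mm. The base ends at x = +53 mm. Hinge cheeks rise 22 mm over the base's top; beside the pad nothing does.
- push (a point): Point on the plate's upper (brown) face, midway across, 135 mm from the hinge axis along the plate. While the plate is raised this face looks away from the pad: push here, towards the pad, to tip it over. The plate is 80 mm wide and ends 29 mm beyond this point; x along the plate to its free end, z out of the face. The face is 22 mm from the parallel plane through the axis.
- tilt_plate (a joint): Plate angle above level, rad: 0 flat, 1.48 upper stop. Starts at 1.2 to 1.42, the space above the pad open. Stiff damped hinge: above 1.05 it stays as left; below 0.9 it sinks by its own weight, in up to 8 s, till something stops it. Pushing its end at 0.1 m/s takes 5 to 10 N. A roller under it, 146 mm from the axis, lands on the block over the pad's centre: then it reads 0.35.
There are look-alikes about, which are no part of the job. What is shaped like the part that bears seat but purple or red is not meant.

How it is judged:
By the outcome, as a careful person would: the job done as asked, in the order asked, and still so for the second after the job is handed in, with the robot touching nothing.
It also fails if it takes over 64 s, if anything falls off the work surface, if the arm or the gripper's body presses on something with over 40 N, if the wrist force passes 120 N, or if a joint passes its speed limit or range.

## Robot

A 6-joint arm with a two-finger parallel gripper is mounted at the origin on the work surface. World frame = base frame: x ahead of the robot, y to its left, z up, the work surface at z = 0. Lengths are in m, angles in degrees, forces in N, time in s.
With the tool pointing down it reaches from about 0.375 to 0.9 m from the base axis. Payload 3.1 kg.
Tool frame: the origin (TCP) lies midway between the tips of the shut fingers; the grasp point (between the pads) lies bot.hold_point_z behind it (bot.hold_point_z is the distance from the TCP to the grasp point, in m); z points along the fingers, y is the direction in which the jaws open and shut (so a half turn about z gives the same grasp; the last joint's range is limited). The gripper opens to 87 mm and grips with 3 to 60 N. Pads are 19 mm wide; open, the fingers measure 117 mm over their backs; the gripper's body (75 mm by 190 mm) begins 51 mm behind the grasp point.
Start: joints at [59.96, 30.224, 82.088, -0, 67.689, -10.227], TCP at [0.212, 0.588, 0.223] pointing down, gripper open.
Joint ranges: [-176.69, 176.69], [-43.24, 126.21], [12.49, 139.97], [-82, 262], [0, 151.66], [-163.58, 163.58]. Speed limits (degrees/s): [159.86, 159.86, 180, 180, 180, 180].

## Interface

Orientations are given as a 3x3 rotation matrix whose columns are the frame's x, y, z axes.
In Python, from rig import bot, vision gives the robot as it stands.
- The arm moves only by the shell command python3 -m inch 'ROWS'. ROWS is JSON, a list of rows, each a list of 5 numbers: the finger opening in mm, from 0 to 87, then the shift along the tool's x, y, z in mm, then the turn about the tool's z in rad. In form: [[hand, dx, dy, dz, roll], ...]. A call has 1 to 8 rows; each row is the pose to reach, as a shift and turn from the pose measured when the call began, along the tool's axes at that moment; what a row does not reach only later rows make up. A row lasts 1/10 s, in which the tool goes at most 50 mm and 8.59 degrees, less where a joint would pass 70% of its speed; a pose out of reach is approached as far as the arm can. A call with a gripper value outside its range is refused whole. The fingers move at their own pace and stop on an object; the grip force is fixed at half the most. Time passes only in rows, so rows that repeat a pose let the fingers close. It gives the time, the measured TCP pose, the force and the opening at its end, in the units of the state.
- bot.read_state(): the state, without advancing time (a new reading comes with each control period).
- vision.capture(name): name is "side" or "top"; returns (picture, depth): 480x640x3 uint8, red, green, blue; 480x640 float32, m along the optical axis (not along the pixel's ray), 0 where there is no reading.
- vision.camera_model(name): a dict with "intrinsics" (3x3 intrinsics, pixels), "dist" ([k1, k2, p1, p2, k3] as OpenCV has them; the pictures are not rectified), "camera_from_world" (4x4, takes a point from world to camera coordinates). Camera axes: x right, y down, z forward; pixel columns grow to the right and rows downward; lengths in m; the calibration is good to about 2 mm. A picture is of the moment at which its call begins. camera_model takes no time and is no camera call.
- bot.hand_in(): hands the job in, once; it reports no verdict.
The state is a dict: "time_s": time; "joint_positions": joint angles; "qvel": joint speeds; "tau": joint torques, N m; "position": TCP position; "tcp_rot": TCP orientation; "force": force on the tool from outside, world axes, zero at the start; "moment": the same for the moment, N m; "opening": opening from 0.0 (shut) to 1.0 (fully open).
Only numpy, scipy, OpenCV 4.12 (cv2) and the standard library are available. Lean on these libraries where they do the work, as an engineer would, in place of code of your own. Each camera call takes 0.05 s, during which the arm holds its last target. There are 200 camera calls.

## Working session

There is one attempt and no reset: what is moved stays moved. The work goes in short steps, Python scripts to look and compute and a shell command to move; the robot and the scene stay as the last step left them, time stands still between calls to the robot, and variables do not carry over. Pictures are saved under pics/ and viewed, about 8 in all and at most 12, crops included, and the job is handed in when it is done.

```bash
mkdir -p pics; python3 - <<'E'
from rig import bot, vision
import cv2, numpy as np
for n in ("top","side"):
    p,d=vision.capture(n); cv2.imwrite(f"pics/{n}0.png",p[...,::-1]); np.savez(f"pics/{n}0.npz",p=p,d=d)
    m=vision.camera_model(n); print(n,m["intrinsics"],m["dist"],np.round(m["camera_from_world"],3))
print(bot.read_state(),bot.hold_point_z)
E
```

```text
top [[552.00403801   0.         312.10596198]
 [  0.         552.00403801 240.16934482]
 [  0.           0.           1.        ]] [-0.07096524  0.          0.          0.          0.        ] [[-0.026 -1.    -0.005  0.116]
 [-0.993  0.027 -0.113  0.449]
 [ 0.113  0.002 -0.994  1.404]
 [ 0.     0.     0.     1.   ]]
side [[447.85356079   0.         319.89049212]
 [  0.         447.85356079 240.8574367 ]
 [  0.           0.           1.        ]] [-0.10925365  0.          0.          0.          0.        ] [[ 0.945 -0.327 -0.014 -0.415]
 [-0.25  -0.694 -0.675  0.231]
 [ 0.211  0.641 -0.738  1.017]
 [ 0.     0.     0.     1.   ]]
{'time_s': 0.1, 'joint_positions': array([ 5.99598725e+01,  3.02735374e+01,  8.21488858e+01, -1.19686990e-03,
        6.76891169e+01, -1.02282235e+01]), 'qvel': array([ 0.01231363, -0.19582374, -0.2595161 ,  0.01957198, -0.02503799,
        0.00949921]), 'tau': array([ 7.56340869e-04, -4.40986097e+01, -1.77151555e+01,  6.35346933e-02,
        5.33420721e-02, -3.49736445e-05]), 'position': array([0.21148671, 0.58743327, 0.22167146]), 'tcp_rot': array([[-9.40812909e-01,  3.38924996e-01, -9.57820884e-04],
       [ 3.38926192e-01,  9.40811439e-01, -1.69491859e-03],
       [ 3.26678566e-04, -1.91923188e-03, -9.99998105e-01]]), 'force': array([-0.12271665,  0.31727507,  0.22171651]), 'moment': array([-0.0595623 , -0.03999473,  0.00919289]), 'opening': 1.0015026180275144} 0.0187
```

View pics/top0.png

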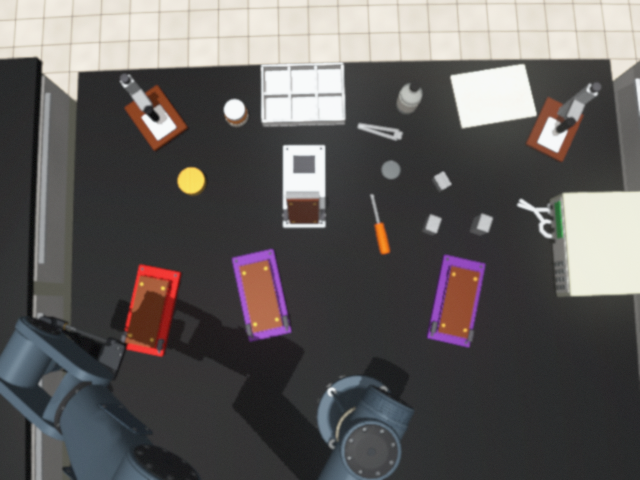

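View pics/side0.png

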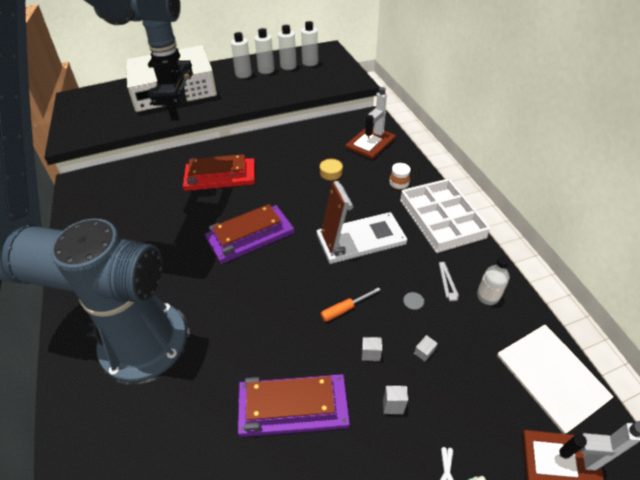

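The top view shows the white/aluminium base at about (304,186), with its dark pad at (303,164) and the raised plate at (304,209). The purple tables at (262,295) and (457,300) and the red one at (152,310) are decoys. Block candidates in the top view are (443,181), (432,224) and (483,224). I'll pick between them by measured height and confirm it in a crop.

```bash
cat > h.py <<'E'
import cv2, numpy as np
from rig import bot, vision
def world(n,uv,depth=None,z=None):
    m=vision.camera_model(n); K=m["intrinsics"]; T=m["camera_from_world"]
    r=cv2.undistortPoints(np.float64(uv).reshape(-1,1,2),K,np.array(m["dist"])).reshape(-1,2)
    r=np.c_[r,np.ones(len(r))]; R=T[:3,:3]; c=-R.T@T[:3,3]; d=r@R
    s=np.asarray(depth) if z is None else (z-c[2])/d[:,2]
    return c+d*np.reshape(s,(-1,1))
def cloud(n,d,box):
    u0,v0,u1,v1=box; v,u=np.mgrid[v0:v1,u0:u1]; dd=d[v0:v1,u0:u1].ravel()
    return world(n,np.c_[u.ravel(),v.ravel()],dd).reshape(v1-v0,u1-u0,3)
E
python3 - <<'E'
from h import *
S=np.load("pics/top0.npz"); p,d=S["p"],S["d"]
for (u,v) in [(443,181),(432,224),(483,224)]:
    b=(u-20,v-20,u+20,v+20); W=cloud("top",d,b); z=W[...,2]
    m=(z>.012)&(d[b[1]:b[3],b[0]:b[2]]>0); h=np.percentile(z[m],80)
    t=(abs(z-h)<.006)&m; c=W[t]; 
    r=cv2.minAreaRect(np.float32(c[:,:2]*1000))
    print((u,v),"h",h.round(4),"n",t.sum(),"rect",r,"mean",c.mean(0).round(4))
# base / pad
g=cv2.cvtColor(p,cv2.COLOR_RGB2GRAY); 
W=cloud("top",d,(260,130,350,240))
for nm,mk in (("white",g[130:240,260:350]>150),):
    n,l,st,ce=cv2.connectedComponentsWithStats(mk.astype(np.uint8))
    i=1+np.argmax(st[1:,4]); print(st[i]); ys,xs=np.where(l==i)
    P=world("top",np.c_[xs+260,ys+130],z=.02); print("base",cv2.minAreaRect(np.float32(P[:,:2]*1000)),"z",np.median(W[l==i][:,2]))
    # hull hole = pad
mk=(g[150:180,288:320]<120).astype(np.uint8); n,l,st,ce=cv2.connectedComponentsWithStats(mk); print(st,ce)
i=1+np.argmax(st[1:,4]);ys,xs=np.where(l==i);P=world("top",np.c_[xs+288,ys+150],z=.02);print("pad",P.mean(0),cv2.minAreaRect(np.float32(P[:,:2]*1000)))
S2=np.load("pics/side0.npz");p2,d2=S2["p"],S2["d"]
g2=cv2.cvtColor(p2,cv2.COLOR_RGB2GRAY)
mk=(g2[212:248,362:400]<120).astype(np.uint8); n,l,st,ce=cv2.connectedComponentsWithStats(mk); i=1+np.argmax(st[1:,4]);ys,xs=np.where(l==i);P=world("side",np.c_[xs+362,ys+212],z=.02);print("pad side",st[i],P.mean(0),cv2.minAreaRect(np.float32(P[:,:2]*1000)))
# plate brown face
hs=cv2.cvtColor(p2,cv2.COLOR_RGB2HSV); r=(315,178,355,250)
s=hs[r[1]:r[3],r[0]:r[2]]; mk=((s[...,0]<15)&(s[...,1]>110)&(s[...,2]>30)); mk=cv2.erode(mk.astype(np.uint8),np.ones((3,3)))>0
W=cloud("side",d2,r)[mk]; c=W.mean(0); _,_,V=np.linalg.svd(W-c); print("face n",len(W),"c",c,"normal",V[2],"ang",np.degrees(np.arccos(abs(V[2][2]))),W.min(0),W.max(0))
a=cv2.resize(p[150:250,260:340],None,fx=5,fy=5,interpolation=2)
b=cv2.resize(p[150:250,400:510],None,fx=3.6,fy=5*.72,interpolation=2)
o=np.zeros((500,800,3),np.uint8); o[:500,:400]=a; o[:b.shape[0],402:402+b.shape[1]]=b[:, :398]
cv2.imwrite("pics/crop.png",o[...,::-1])
E
```

```text
(443, 181) h 0.0323 n 163 rect ((601.0021362304688, -241.43121337890625), (40.51347351074219, 30.826913833618164), 28.723674774169922) mean [ 0.6008 -0.2413  0.0309]
(432, 224) h 0.0523 n 159 rect ((483.7294921875, -206.69158935546875), (30.42023277282715, 40.08159637451172), 68.78147888183594) mean [ 0.4839 -0.2064  0.051 ]
(483, 224) h 0.0713 n 185 rect ((479.8571472167969, -332.31134033203125), (30.825416564941406, 41.16755676269531), 71.52788543701172) mean [ 0.4802 -0.3327  0.0701]
[  23   15   42   65 1962]
base ((622.0261840820312, 122.31800842285156), (109.01390075683594, 172.58285522460938), 88.38473510742188) z 0.020410984790887654
[[  0   0  32  30 685]
 [  6   7  20  15 275]] [[15.45839416 14.67737226]
 [15.60363636 14.05818182]]
pad [0.65631371 0.12087007 0.02      ] ((656.4989624023438, 121.08241271972656), (50.21426010131836, 37.98774337768555), 88.3940200805664)
pad side [  9  10  21  16 209] [0.65732511 0.12074925 0.02      ] ((657.5287475585938, 121.35498809814453), (50.530128479003906, 42.2204704284668), 88.55207824707031)
face n 604 c [0.51298685 0.11728744 0.12188639] normal [-0.91730798  0.38430309  0.10419794] ang 84.01904148611885 [ 0.23523283 -0.62837824  0.03775571] [0.5283088  0.15856636 0.90023625]
```

View pics/crop.png

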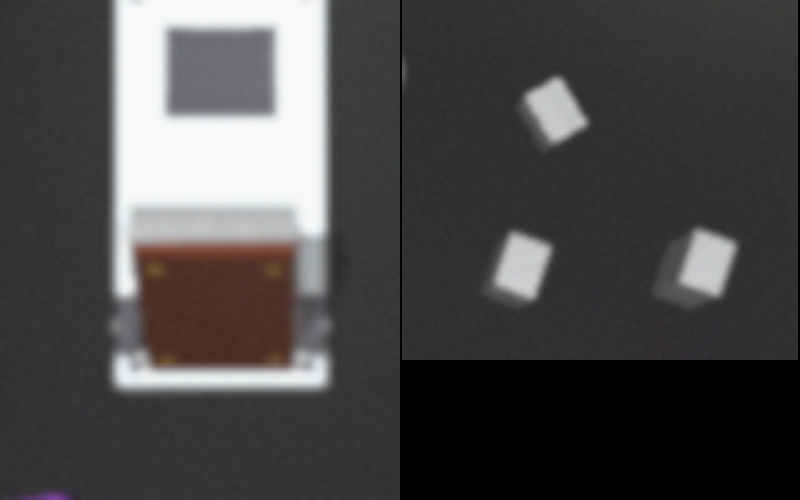

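The crop confirms it. Measured heights are 32 mm at (443,181), 52 mm at (432,224) and 71 mm at (483,224), so **(432,224)** is block_mid, at world (0.484,-0.207) with its 30 mm side along 68.8°. The pad is at (0.656,0.121), with table y along 88.4°. The first move is the transit to above the block.

```bash
python3 -m inch '[[87,-256,-320,-60,0.01],[87,-256,-320,-60,0.01],[87,-256,-320,-60,0.01],[87,-256,-320,-60,0.01],[87,-256,-320,-60,0.01],[87,-256,-320,-60,0.01],[87,-256,-320,-60,0.01],[87,-256,-320,-60,0.01]]'
cat > go.py <<'E'
import sys; from h import *
# tool-frame shift (mm) to world target x y z and tool-y heading (deg, mod 180)
x,y,z,a=map(float,sys.argv[1:5]); s=bot.read_state(); R=s["tcp_rot"]
d=R.T@(np.array([x,y,z])-s["position"])*1000
h=np.degrees(np.arctan2(R[1,1],R[0,1])); e=(a-h+90)%180-90
print("shift",d.round(1),"roll",round(-np.radians(e),3),"pos",s["position"].round(4),"F",s["force"].round(1),"open",round(s["opening"]*87,1),"t",s["time_s"],"R22",R[2].round(4))
E
python3 go.py .4839 -.2066 .12 68.8
python3 - <<'E'
from h import *
S=np.load("pics/side0.npz");p2,d2=S["p"],S["d"]
hs=cv2.cvtColor(p2,cv2.COLOR_RGB2HSV); r=(315,178,355,250)
s=hs[r[1]:r[3],r[0]:r[2]]; mk=((s[...,0]<15)&(s[...,1]>110)); mk=cv2.erode(mk.astype(np.uint8),np.ones((3,3)))>0
W=cloud("side",d2,r)[mk]; W=W[(abs(W[:,0]-.52)<.06)&(abs(W[:,1]-.12)<.06)]
for _ in range(3):
    c=W.mean(0); _,_,V=np.linalg.svd(W-c); e=abs((W-c)@V[2]); W=W[e<2.5*np.median(e)+1e-4]
print(len(W),c,V[2],np.arccos(abs(V[2][2])),np.ptp(W,axis=0),W[:,2].max())
E
```

```text
time_s: 0.9
position: [0.3392, 0.2114, 0.2803]
tcp_rot: [[-0.938, 0.348, -0.001], [0.348, 0.938, -0.002], [0.0, -0.002, -1.0]]
force: [0.9, -0.1, 0.4]
opening: 0.999
shift [-281.  -341.3  160.9] roll 0.015 pos [0.3392 0.2114 0.2803] F [ 0.9 -0.1  0.4] open 86.9 t 0.9 R22 [ 3.e-04 -2.e-03 -1.e+00]
542 [0.51392494 0.12048978 0.11964254] [-0.98383807  0.02155323  0.17775857] 1.3920880554398265 [0.02999949 0.07289487 0.15243163] 0.1920568560707009
```

```bash
python3 -m inch '[[87,-281,-341,60,0.015],[87,-281,-341,60,0.015],[87,-281,-341,60,0.015],[87,-281,-341,60,0.015],[87,-281,-341,60,0.015],[87,-281,-341,60,0.015],[87,-281,-341,60,0.015],[87,-281,-341,60,0.015]]'
python3 -m inch '[[87,-281,-341,60,0.015]]' >/dev/null; python3 go.py .4839 -.2066 .12 68.8
```

```text
time_s: 1.7
position: [0.4687, -0.1635, 0.2266]
tcp_rot: [[-0.932, 0.362, -0.001], [0.362, 0.932, -0.001], [0.001, -0.002, -1.0]]
force: [1.3, 0.2, 0.2]
opening: 0.998
shift [ 1.6  3.7 99.8] roll -0.017 pos [ 0.4842 -0.2106  0.2198] F [ 1.1  1.1 -0.1] open 87.1 t 1.8 R22 [ 0.0015 -0.0012 -1.    ]
```

```bash
python3 -m inch '[[87,2,4,40,-0.017],[87,2,4,80,-0.017],[87,2,4,120,-0.017],[87,2,4,130,-0.017],[87,2,4,130,-0.017]]' >/dev/null; python3 go.py .4839 -.2066 .014 68.8
```

```text
shift [-2.1 -0.5 74.4] roll -0.0 pos [ 0.4826 -0.2055  0.0884] F [0.2 0.1 0. ] open 87.2 t 2.3 R22 [ 5.7e-03 -1.0e-04 -1.0e+00]
```

```bash
python3 -m inch '[[87,-2,-1,25,0],[87,-2,-1,50,0],[87,-2,-1,70,0],[87,-2,-1,74,0],[87,-2,-1,74,0],[87,-2,-1,74,0]]'  && python3 go.py .4839 -.2066 .014 68.8
```

```text
time_s: 2.9
position: [0.4849, -0.2077, 0.0161]
tcp_rot: [[-0.932, 0.361, -0.003], [0.361, 0.932, -0.0], [0.002, -0.001, -1.0]]
force: [0.5, -0.6, 0.7]
opening: 0.998
shift [1.3 0.7 2.1] roll 0.0 pos [ 0.4849 -0.2077  0.0161] F [ 0.5 -0.6  0.7] open 86.9 t 2.9 R22 [ 0.0024 -0.001  -1.    ]
```

```bash
python3 -m inch '[[20,1,0,0,0],[20,1,0,0,0],[20,1,0,0,0],[20,1,0,0,0],[20,1,0,0,0],[20,1,0,0,0],[20,1,0,0,0],[20,1,0,0,0]]'; python3 -m inch '[[20,0,0,0,0],[20,0,0,0,0],[20,0,0,0,0]]'; python3 go.py .4839 -.2066 .014 68.8
```

```text
time_s: 3.7
position: [0.4839, -0.2072, 0.016]
tcp_rot: [[-0.932, 0.362, -0.003], [0.362, 0.932, 0.0], [0.003, -0.001, -1.0]]
force: [-0.4, 1.9, 0.9]
opening: 0.355
time_s: 4.0
position: [0.4839, -0.207, 0.016]
tcp_rot: [[-0.932, 0.362, -0.003], [0.362, 0.932, 0.001], [0.003, -0.0, -1.0]]
force: [0.3, 0.9, 0.3]
opening: 0.345
shift [0.1 0.4 2. ] roll -0.0 pos [ 0.4839 -0.207   0.016 ] F [0.3 0.9 0.3] open 30.0 t 4.0 R22 [ 3.e-03 -4.e-04 -1.e+00]
```

```bash
python3 -m inch '[[20,0,0,-30,0],[20,0,0,-70,0],[20,0,0,-110,0],[20,0,0,-150,0],[20,0,0,-180,0],[20,0,0,-180,0]]'; python3 go.py .656 .121 .16 88.4
```

```text
time_s: 4.6
position: [0.4865, -0.2087, 0.1996]
tcp_rot: [[-0.932, 0.362, 0.004], [0.362, 0.932, -0.005], [-0.006, -0.003, -1.0]]
force: [1.8, -0.5, -3.9]
opening: 0.343
shift [-38.6 368.8  38.8] roll -0.342 pos [ 0.4865 -0.2087  0.1996] F [ 1.8 -0.5 -3.9] open 29.8 t 4.6 R22 [-0.0056 -0.0029 -1.    ]
```

```bash
python3 -m inch '[[20,-4,40,0,-0.04],[20,-9,86,0,-0.08],[20,-19,180,0,-0.17],[20,-28,270,0,-0.25],[20,-36,340,10,-0.32],[20,-39,368,20,-0.342],[20,-39,368,20,-0.342],[20,-39,368,20,-0.342]]' >/dev/null; python3 -m inch '[[20,0,0,0,0]]'>/dev/null; python3 go.py .656 .121 .1 88.4
```

```text
shift [-1.  -6.8 71.2] roll 0.007 pos [0.6553 0.128  0.1711] F [ 0.  -0.4 -4.5] open 29.8 t 5.5 R22 [ 0.0029 -0.0025 -1.    ]
```

```bash
python3 -m inch '[[20,-1,-7,20,0.007],[20,-1,-7,50,0.007],[20,-1,-7,70,0.007],[20,-1,-7,76,0.007],[20,-1,-7,76,0.007],[20,-1,-7,76,0.007]]' >/dev/null; python3 go.py .656 .121 .036 88.4; python3 - <<'E'
from h import *
p,d=vision.capture("side"); q,e=vision.capture("top")
a=cv2.resize(p[150:270,290:430],None,fx=4,fy=4,interpolation=2); b=cv2.resize(q[130:250,270:340],None,fx=3.5,fy=4,interpolation=2)
cv2.imwrite("pics/hover.png",np.hstack([a,b])[...,::-1])
E
```

```text
shift [ 0.1  0.8 59.3] roll -0.001 pos [0.6563 0.1204 0.0953] F [ 0.2  0.3 -4.4] open 29.6 t 6.1 R22 [ 0.0025 -0.0026 -1.    ]
```

View pics/hover.png

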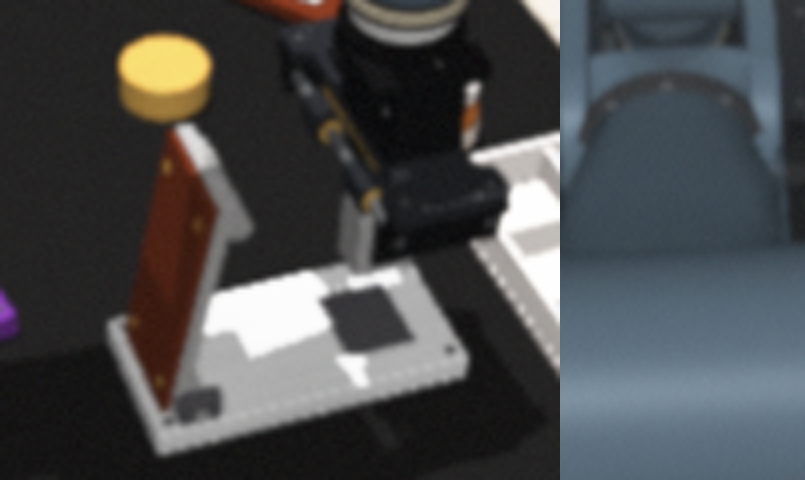

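The side crop shows the block held upright at (358,230), above the dark pad at (368,320). The gripper is clear of the raised plate. The top view is blocked by the arm. Lowering next.

```bash
python3 -m inch '[[20,0,1,20,0],[20,0,1,40,0],[20,0,1,50,0],[20,0,1,54,0],[20,0,1,56,0],[20,0,1,56,0],[20,0,1,56,0]]'; python3 go.py .656 .121 .036 88.4
```

```text
time_s: 6.9
position: [0.6577, 0.1215, 0.0414]
tcp_rot: [[-1.0, 0.028, 0.001], [0.028, 1.0, -0.002], [-0.001, -0.002, -1.0]]
force: [1.2, 0.8, -3.6]
opening: 0.34
shift [ 1.7 -0.5  5.4] roll -0.001 pos [0.6577 0.1215 0.0414] F [ 1.2  0.8 -3.6] open 29.6 t 6.9 R22 [-0.0015 -0.0024 -1.    ]
```

```bash
python3 -m inch '[[20,1,0,3,0],[20,1,0,4,0],[20,1,0,5,0],[20,1,0,6,0],[20,1,0,7,0]]'; python3 go.py .656 .121 .036 88.4
```

```text
time_s: 7.4
position: [0.6568, 0.1215, 0.036]
tcp_rot: [[-1.0, 0.028, 0.001], [0.028, 1.0, -0.002], [-0.002, -0.002, -1.0]]
force: [-3.5, -0.2, 11.2]
opening: 0.344
shift [ 0.8 -0.5  0. ] roll -0.001 pos [0.6568 0.1215 0.036 ] F [-3.5 -0.2 11.2] open 30.0 t 7.4 R22 [-0.0015 -0.0024 -1.    ]
```

Seated, with 11 N contact at the expected height. Releasing and lifting.

```bash
python3 -m inch '[[60,0,0,0,0],[60,0,0,0,0],[60,0,0,0,0],[60,0,0,0,0],[60,0,0,0,0]]'; python3 -m inch '[[60,0,0,-20,0],[60,0,0,-60,0],[60,0,0,-110,0],[60,0,0,-160,0],[60,0,0,-210,0],[60,0,0,-255,0],[0,0,0,-255,0],[0,0,0,-255,0]]'>/dev/null; python3 go.py .435 .117 .29 88.4;  python3 - <<'E'
from h import *
p,d=vision.capture("side"); np.savez("pics/s1.npz",p=p,d=d)
a=cv2.resize(p[150:270,290:430],None,fx=4,fy=4,interpolation=2)
cv2.imwrite("pics/placed.png",a[...,::-1])
E
```

```text
time_s: 7.9
position: [0.6569, 0.1215, 0.0359]
tcp_rot: [[-1.0, 0.028, 0.001], [0.028, 1.0, -0.002], [-0.001, -0.002, -1.0]]
force: [-0.3, -0.4, -0.6]
opening: 0.661
shift [221.7 -11.5   1.4] roll -0.0 pos [0.6569 0.1222 0.2924] F [-0.4 -0.2 -1.2] open 51.0 t 8.7 R22 [-0.0045 -0.0023 -1.    ]
```

View pics/placed.png

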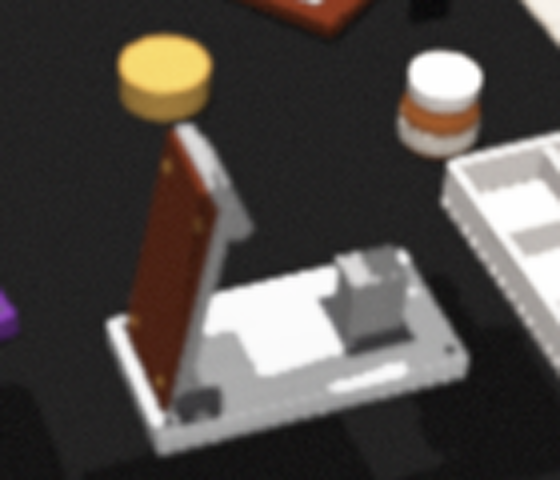

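The block stands upright, about centred on the pad (crop (372,300), dark pad margin around it). Moving behind the plate with the fingers shut.

```bash
python3 -m inch '[[0,40,0,0,0],[0,85,0,0,0],[0,130,0,0,0],[0,175,0,0,0],[0,210,0,0,0],[0,224,0,0,0],[0,224,0,0,0],[0,224,0,0,0]]'>/dev/null; python3 go.py .437 .127 .15 88.4
```

```text
shift [ -3.4  -0.9 139.9] roll -0.001 pos [0.4335 0.1284 0.2899] F [ 0.6  0.5 -0.1] open 0.2 t 9.55 R22 [-0.0013 -0.0025 -1.    ]
```

```bash
python3 -m inch '[[0,0,-1,40,0],[0,0,-1,80,0],[0,0,-1,120,0],[0,0,-1,140,0],[0,0,-1,140,0],[0,0,-1,140,0]]'>/dev/null; python3 -m inch '[[0,-15,0,0,0],[0,-30,0,0,0],[0,-42,0,0,0],[0,-52,0,0,0],[0,-60,0,0,0],[0,-60,0,0,0]]'; python3 go.py .6 .1226 .15 88.4
```

```text
time_s: 10.75
position: [0.497, 0.125, 0.1501]
tcp_rot: [[-1.0, 0.029, 0.004], [0.029, 1.0, -0.003], [-0.004, -0.002, -1.0]]
force: [-0.4, 0.1, 0.9]
opening: 0.003
shift [-103.     0.6    0.4] roll -0.001 pos [0.497  0.125  0.1501] F [-0.4  0.1  0.9] open 0.3 t 10.75 R22 [-0.0037 -0.0024 -1.    ]
```

```bash
python3 -m inch '[[0,-8,0,0,0],[0,-16,0,0,0],[0,-24,0,0,0],[0,-32,0,0,0],[0,-40,0,0,0],[0,-48,0,0,0]]'; python3 go.py .6 .1226 .15 88.4
```

```text
time_s: 11.35
position: [0.5414, 0.1238, 0.1487]
tcp_rot: [[-1.0, 0.029, -0.006], [0.029, 1.0, -0.003], [0.006, -0.003, -1.0]]
force: [-4.6, 0.5, -1.5]
opening: 0.009
shift [-58.6   0.5  -1.7] roll -0.001 pos [0.5414 0.1238 0.1487] F [-4.6  0.5 -1.5] open 0.8 t 11.35 R22 [ 0.0058 -0.0028 -1.    ]
```

Pushing with −4.6 N, as expected.

```bash
python3 -m inch '[[0,-9,0,0,0],[0,-18,0,0,0],[0,-27,0,0,0],[0,-36,0,0,0],[0,-45,0,0,0],[0,-53,0,0,0],[0,-58,0,0,0]]'; python3 go.py .6 .1226 .15 88.4; python3 - <<'E'
from h import *
p,d=vision.capture("side"); np.savez("pics/s2.npz",p=p,d=d)
a=cv2.resize(p[150:270,290:430],None,fx=4,fy=4,interpolation=2)
cv2.imwrite("pics/push.png",a[...,::-1])
E
```

```text
time_s: 12.05
position: [0.6022, 0.122, 0.149]
tcp_rot: [[-1.0, 0.029, -0.001], [0.029, 1.0, -0.003], [0.001, -0.003, -1.0]]
force: [0.6, 0.2, 0.1]
opening: 0.007
shift [ 2.2  0.6 -1. ] roll -0.001 pos [0.6022 0.122  0.149 ] F [0.6 0.2 0.1] open 0.6 t 12.05 R22 [ 0.001  -0.0026 -1.    ]
```

View pics/push.png

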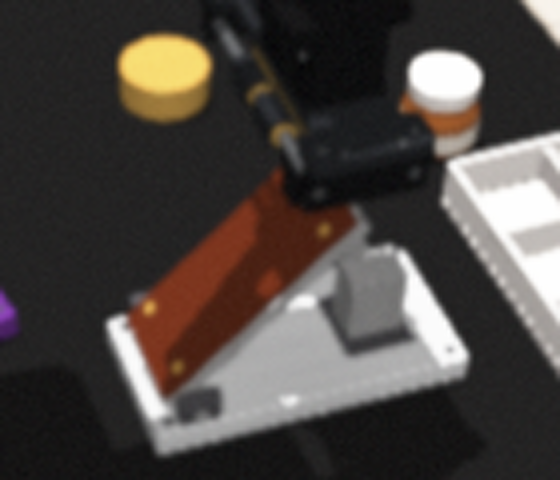

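The plate (crop (260,280)) has tipped well below 0.9 rad and left the fingers, with zero force. It is sinking onto the block at (372,300). Retreating upward and back while it settles.

```bash
python3 -m inch '[[0,0,0,-30,0],[0,0,0,-70,0],[0,0,0,-110,0],[0,0,0,-140,0],[0,40,0,-140,0],[0,85,0,-140,0],[0,130,0,-140,0],[0,160,0,-140,0]]' >/dev/null
python3 -m inch '[[0,0,40,0,0],[0,0,85,0,0],[0,0,130,0,0],[0,0,175,0,0],[0,0,200,0,0],[0,0,200,0,0],[0,0,200,0,0],[0,0,200,0,0]]'
for i in 1 2 3 4 5 6 7 8 9; do python3 -m inch '[[0,0,0,0,0],[0,0,0,0,0],[0,0,0,0,0],[0,0,0,0,0],[0,0,0,0,0],[0,0,0,0,0],[0,0,0,0,0],[0,0,0,0,0]]' >/dev/null; done
python3 - <<'E'
from h import *
p2,d2=vision.capture("side"); q,e=vision.capture("top")
a=cv2.resize(p2[150:270,290:430],None,fx=4,fy=4,interpolation=2); b=cv2.resize(q[140:240,270:340],None,fx=3.4,fy=4.8,interpolation=2)
cv2.imwrite("pics/final.png",np.hstack([a,b])[...,::-1])
hs=cv2.cvtColor(q,cv2.COLOR_RGB2HSV); r=(278,145,332,232)
s=hs[r[1]:r[3],r[0]:r[2]]; mk=((s[...,0]<15)&(s[...,1]>110)); mk=cv2.erode(mk.astype(np.uint8),np.ones((5,5)))>0
W=cloud("top",e,r)[mk]; W=W[(W[:,2]>.01)&(W[:,2]<.2)]
for _ in range(3):
    c=W.mean(0); _,_,V=np.linalg.svd(W-c); x=abs((W-c)@V[2]); W=W[x<2.5*np.median(x)+1e-4]
print("plate",len(W),c,V[2],"angle",np.arccos(abs(V[2][2])))
print(bot.read_state()["position"],bot.read_state()["force"],bot.read_state()["time_s"])
E
```

```text
time_s: 13.7
position: [0.4468, 0.3261, 0.2892]
tcp_rot: [[-1.0, 0.03, 0.002], [0.03, 1.0, -0.003], [-0.002, -0.003, -1.0]]
force: [-0.6, -0.0, -0.1]
opening: 0.005
plate 1092 [0.58341728 0.122441   0.07505225] [ 0.3407992  -0.01220354 -0.9400569 ] angle 0.3479991983691551
[0.44681419 0.32616188 0.28917563] [ 0.12957947 -0.50576853 -0.22409896] 21.0
```

View pics/final.png

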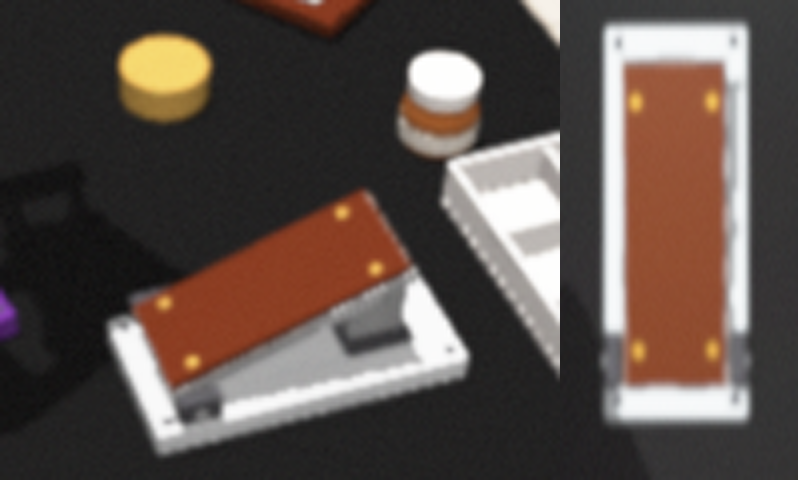

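The plate rests on the upright block (crop (380,310)) and measures 0.348 rad, against 0.35 expected. The robot is clear, so I'm handing in.

```bash
python3 -c "
from rig import bot
print(bot.hand_in())"
```

```text
the job is handed in; nothing more can be done
None
```

The tilting table is set to its 20 degree angle and the job is handed in. I stood the 50 mm block upright on the landing pad of the aluminium table, then pushed the raised plate with shut fingers until it sank onto the block on its own. The arm was then moved clear.

**Last checks:**
- **Plate angle:** a plane fitted to the top camera's depth image gave 0.348 rad, against the expected 0.35.
- **Block:** it stood upright and about centred on the pad when I released it. In the last side picture it is still upright under the plate, though the plate hides most of it.
- **Robot:** it touched nothing, with the wrist force near zero.
- **Time and force:** the clock read 21 s of the 64 s allowed. The highest force I read was about 11 N, when the block was set down.

No check failed or disagreed. At one hover check the arm blocked the top view, so I relied on the side camera there.

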